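# Clamp the blue-ringed objective in the holding fixture

### The job

Stand the blue-ringed microscope objective upright in the shallow pocket of the grey holding fixture and let go of it, then push the fixture's orange sprung plunger straight down until it catches in its notch and stays down by itself. Keep the objective from falling over; it must still be standing in the pocket at the end.

Things in the scene. Friction and masses are not known exactly. Their poses are not given: they have to be found in the camera images.
- blue_objective_mid (a point): Microscope objective with a blue ring and shoulder (bystanders have red or yellow rings), about 160 g, standing nose up on the bench. Metal cylinder 34 mm in diameter up to 41 mm, then a blue cone and a dark nose 18 mm across; 58 mm tall in all. This point is on its axis 30 mm above its underside; z points up along it. Grip it across the cylinder.
- pocket (a point): Centre of the white pocket floor, 16 mm above the bench, on the grey fixed fixture (110 mm along x; along y from 55 mm at -y to 160 mm at +y of this point). Pocket 54 by 54 mm inside; three metal walls and, at +y, a dark clamp jaw stand 7 mm above its floor. z up; y points to the plunger, 110 mm away. Pushing the plunger slides the jaw 16 mm in and may shift the objective some mm to -y.
- plunger_cap (a point): Centre of the flat top of the plunger's round orange cap, 38 mm in diameter and 10 mm thick; with the plunger up it is 82 mm above the bench and 66 mm above the pocket's floor. Its stem rises from a grey block 56 by 52 mm whose top is 40 mm above the bench. It moves down with the plunger.
- plunger (a joint): How far the plunger is pushed down: 0 = up, as it starts; 0.029 m = fully down. A spring pushes it up with 6 to 8 N, easing towards the end; let go before about 23 mm it snaps back up, beyond that it drops by itself into its holding notch at 29 mm and stays there.
Things that resemble listed ones, but are neither listed nor needed, are in the scene too. What is shaped like the part that bears blue_objective_mid but green or turquoise is not meant.

How it is judged:
By the outcome, as a careful person would: the job done as asked, in the order asked, and still so for the second after the job is handed in, with the robot touching nothing.
It also fails if it takes over 40 s, if anything falls off the work surface, if the arm or the gripper's body presses on something with over 40 N, if the wrist force passes 120 N, or if a joint passes its speed limit or range.

### The arm

A 6-joint arm with a two-finger parallel gripper is mounted at the origin on the work surface. World frame = base frame: x ahead of the robot, y to its left, z up, the work surface at z = 0. Lengths are in m, angles in rad, forces in N, time in s.
With the tool pointing down it reaches from about 0.425 to 0.925 m from the base axis. Payload 12.5 kg.
Tool frame: the origin (TCP) lies on the centre line of the jaws, within the pads' length; the fingertips stand 17 mm ahead of it and the grasp point (between the pads) lies 2 mm behind it; z points along the fingers, y is the line along which they close (so a half turn about z gives the same grasp; the last joint's range is limited). The gripper opens to 85 mm and grips with 20 to 120 N. Pads are 22 mm wide; open, the fingers measure 114 mm over their backs; the gripper's body (76 mm by 85 mm) begins 54 mm behind the grasp point. The pads swing forward as they close: fully open they stand 13 mm farther back than shut.
Start: joints at [-1.434, 0.491, 1.559, -0, 1.092, -0.106], TCP at [0.15, -0.607, 0.248] pointing down, gripper open.
Joint ranges: [-3.1, 3.1], [-0.84, 2.19], [0.05, 2.79], [-1.13, 4.28], [0.06, 2.93], [-2.69, 2.69]. Speed limits (rad/s): [2.22, 2.22, 2.79, 3.14, 3.14, 3.14].

### API

Orientations are given as a 3x3 rotation matrix whose columns are the frame's x, y, z axes.
In Python, from bench import arm gives the robot as it stands.
- The arm moves only by the tool apply_moves, never from a script. Its argument "plan" is a list of rows, each an object of numbers: "x", "y", "z": the shift along the tool's x, y, z in mm; "turn": the turn about the tool's z in degrees. In form: [{"x": .., "y": .., "z": .., "turn": ..}, ...]. A call has exactly 10 rows; each row is the pose to reach, as a shift and turn from the pose commanded when the call began, along the tool's axes at that moment; what a row does not reach only later rows make up. A row lasts 1/10 s, in which the tool goes at most 50 mm and 8.59 degrees, less where a joint would pass 70% of its speed; a pose out of reach is approached as far as the arm can. A call with a gripper value outside its range is refused whole. "gripper" is the opening in per cent of the stroke, from 0 (shut) to 100 (fully open), set as the call begins (left out, the last holds). The fingers move at their own pace and stop on an object; the grip force is fixed at half the most. Time passes only in rows, so rows that repeat a pose let the fingers close, or fill a call up. It gives the time, the measured TCP pose, the force, the opening and the grip force at its end, in the units of the state.
- arm.get_obs(): the state, without advancing time (a new reading comes with each control period).
- arm.get_image(name): name is "scene" or "top" or "wrist"; returns the picture (400x640x3 uint8, red, green, blue); there is no depth.
- arm.calibration(name): a dict with "camera_matrix" (3x3 intrinsics, pixels), "position" and "rotation" of the camera in the world; the wrist camera has in their place "hand_eye" (4x4, takes a point from camera to tool coordinates, whose origin is the TCP and whose axes are the flange's). Camera axes: x right, y up, looking along -z (the intrinsics and any distortion apply to the point x, -y, -z); pixel columns grow to the right and rows downward; lengths in m; the calibration is good to about 2 mm. The wrist camera is an equidistant fisheye: a pixel r from the principal point sees the ray r / f radians off the axis. A picture is of the moment at which its call begins: read the wrist's pose just before it. calibration takes no time and is no camera call.
- arm.job_done(): hands the job in; it is judged then, once.
The state is a dict: "time_s": time; "q": joint angles; "qd": joint speeds; "effort": joint torques, N m; "position": TCP position; "tool_rot": TCP orientation; "ft_force": force on the tool from outside, world axes, zero at the start; "wrist_torque": the same for the moment, N m; "opening": finger opening in m; "finger_force": force on a finger pad.
Only numpy, scipy, OpenCV 4.12 (cv2) and the standard library are available. Lean on these libraries where they do the work, as an engineer would, in place of code of your own. Each camera call takes 0.05 s, during which the arm holds its last target. There are 200 camera calls.

## Working session

There is one attempt and no reset: what is moved stays moved. The work goes in short steps, Python scripts to look and compute and a tool call to move; the robot and the scene stay as the last step left them, time stands still between calls to the robot, and variables do not carry over. Pictures are saved under pics/ and viewed, at most 10 in all, crops included, and the job is handed in when it is done.

Besides the shell and the picture viewer there is one more tool, called after ">>>" by a JSON object that holds its "name" and its "arguments", one argument or row to a line. apply_moves: Moves the arm, as the interface text tells. Its arguments: {"type":"object","properties":{"plan":{"type":"array","items":{"type":"object","properties":{"x":{"type":"number"},"y":{"type":"number"},"z":{"type":"number"},"turn":{"type":"number"}}}},"gripper":{"type":"number"}},"required":["plan"]}

```bash
mkdir -p pics; python3 - <<'E'
from bench import arm
import cv2
o=arm.get_obs();print(o)
for n in("scene","top"):
    cv2.imwrite(f"pics/{n}0.png",arm.get_image(n)[:,:,::-1]);print(arm.calibration(n))
print(arm.calibration("wrist"))
E
```

```text
{'time_s': 0.0, 'q': array([-1.43360972e+00,  4.91599483e-01,  1.55948965e+00,  1.69994973e-05,
        1.09168332e+00, -1.05616876e-01]), 'qd': array([ 8.82831817e-04,  6.21521665e-04,  1.97895377e-03,  7.23415670e-04,
       -2.50202830e-05,  1.87202051e-03]), 'effort': array([ 2.14189631e-04, -6.18440080e+01, -2.61588997e+01, -1.41701080e-04,
        4.04751016e-03, -2.33081147e-05]), 'position': array([ 0.15025073, -0.60644544,  0.24768908]), 'tool_rot': array([[ 9.70669660e-01,  2.40417118e-01, -1.46401050e-04],
       [ 2.40417122e-01, -9.70668964e-01,  1.17077253e-03],
       [ 1.39366802e-04, -1.17163070e-03, -9.99999304e-01]]), 'ft_force': array([1.22558948, 0.31056581, 0.30122658]), 'wrist_torque': array([-0.01985568, -0.02866235,  0.04432214]), 'finger_force': 0.0, 'opening': 0.0855281128448827}
{'camera_matrix': array([[496.92262046,   0.        , 314.24155436],
       [  0.        , 496.92262046, 200.31908438],
       [  0.        ,   0.        ,   1.        ]]), 'position': array([0.97920254, 0.36291695, 1.01697186]), 'rotation': array([[-0.67486526, -0.62717336,  0.388
[... 323 characters left out ...]
  0.89340761]), 'rotation': array([[-0.02218751,  0.98732295, -0.15716585],
       [-0.99956647, -0.02495084, -0.01563092],
       [-0.01935418,  0.1567509 ,  0.98744852]])}
{'camera_matrix': array([[309.70691629,   0.        , 320.40266813],
       [  0.        , 309.70691629, 197.47047906],
       [  0.        ,   0.        ,   1.        ]]), 'hand_eye': array([[-1.07400559e-03,  9.50610417e-01,  3.10384732e-01,
         7.82263133e-02],
       [ 9.99999049e-01,  1.28951713e-03, -4.89147304e-04,
        -6.62982677e-04],
       [-8.65234953e-04,  3.10383912e-01, -9.50610898e-01,
        -1.25871671e-01],
       [ 0.00000000e+00,  0.00000000e+00,  0.00000000e+00,
         1.00000000e+00]])}
```

View pics/top0.png

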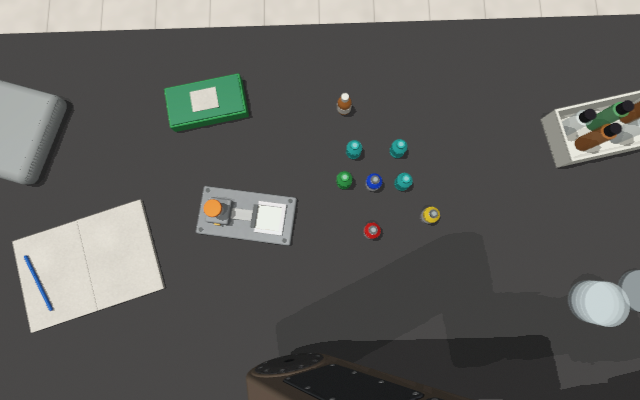

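View pics/scene0.png

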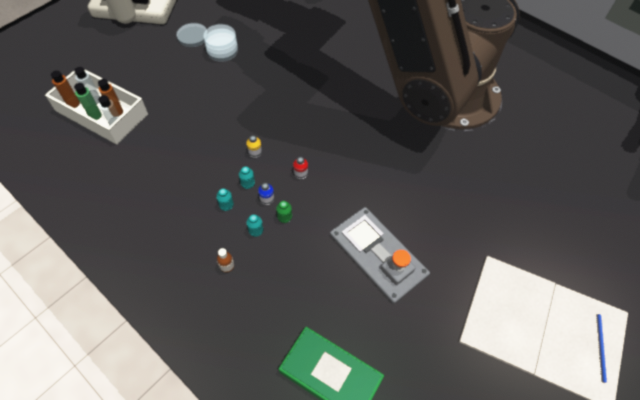

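The top view shows the blue objective at about (374,182), with green at (345,180) and turquoise at (355,150), (400,148) and (404,182). The fixture pocket is at (270,218) and the orange cap at (212,208). The scene view agrees: blue at (266,193), pocket at (362,235), cap at (401,259).

```bash
cat >h.py <<'E'
import numpy as np,cv2
from bench import arm
def ray(n,px,o=None):
    c=arm.calibration(n);K=c["camera_matrix"];u=(px[0]-K[0,2])/K[0,0];v=(px[1]-K[1,2])/K[1,1]
    if n!="wrist":
        return c["position"],c["rotation"]@np.array([u,-v,-1])
    r=np.hypot(u,v);s=np.sin(r)/max(r,1e-9)
    d=np.array([u*s,-v*s,-np.cos(r)]);H=c["hand_eye"];R=o["tool_rot"]
    return o["position"]+R@H[:3,3],R@H[:3,:3]@d
def at(n,px,z,o=None):
    p,d=ray(n,px,o);return p+d*(z-p[2])/d[2]
def blobs(img,lo,hi,amin=20):
    hsv=cv2.cvtColor(img,cv2.COLOR_RGB2HSV);m=cv2.inRange(hsv,np.array(lo),np.array(hi))
    n,l,s,c=cv2.connectedComponentsWithStats(m)
    return [(c[i],s[i]) for i in range(1,n) if s[i,4]>=amin],l
COL=dict(blue=((110,120,50),(130,255,255)),teal=((85,120,50),(100,255,255)),green=((50,120,50),(75,255,255)),red=((0,150,80),(4,255,255)),yel=((20,150,80),(30,255,255)),orange=((6,170,120),(16,255,255)),white=((0,0,190),(179,40,255)))
E
python3 - <<'E'
from h import *
for n in("top","scene"):
    im=cv2.imread(f"pics/{n}0.png")[:,:,::-1].copy()
    for k,v in COL.items():
        for c,s in blobs(im,*v)[0]:
            z=dict(orange=.08,white=.016).get(k,.045)
            if s[4]<2500:
                p=at(n,c,z)
                if .25<p[0]<.85 and -.4<p[1]<.4: print(n,k,c.round(1),s,p.round(4))
E
```

```text
top blue [373.6 181.4] [366 173  17  16 146] [ 0.5881 -0.1373  0.045 ]
top teal [397.7 148.4] [390 139  17  19 237] [ 0.6612 -0.194   0.045 ]
top teal [353.5 149.3] [346 140  16  19 227] [ 0.6619 -0.0958  0.045 ]
top teal [402.7 181.5] [394 173  19  18 230] [ 0.5862 -0.2009  0.045 ]
top green [343.9 179.9] [337 171  15  18 203] [ 0.593  -0.0724  0.045 ]
top red [371.8 230.5] [364 223  17  16 132] [ 0.4806 -0.1289  0.045 ]
top yel [430.5 214.9] [423 207  17  16 143] [ 0.5114 -0.2568  0.045 ]
top orange [343.3 103.5] [338  99  12   9  60] [ 0.7554 -0.0749  0.08  ]
top orange [212.3 207.8] [204 200  18  17 231] [0.5335 0.2064 0.08  ]
top white [203.7  98.9] [190  87  29  25 520] [0.8034 0.2518 0.016 ]
top white [344.8  96.2] [342  93   7   7  39] [ 0.7999 -0.082   0.016 ]
top white [270.1 217.8] [254 201  32  34 847] [0.5167 0.0945 0.016 ]
top white [243. 214.] [234 209  18  11 164] [0.5267 0.1556 0.016 ]
scene blue [265.6 191.6] [258 184  16  14 141] [ 0.5948 -0.1334  0.045 ]
scene teal [246.5 177.6] [239 166  16  23 270] [ 0.5979 -0.1944  0.045 ]
scene teal [224.6 199.4] [216 188  17  23 276] [ 0.6736 -0.1873  0.045 ]
scene teal [254.5 225.2] [246 214  17  23 275] [ 0.6739 -0.0885  0.045 ]
scene green [283.8 211.8] [277 201  15  22 242] [ 0.605  -0.0646  0.045 ]
scene red [300.3 165.5] [293 159  15  13 116] [ 0.4865 -0.125   0.045 ]
scene yel [253.5 144.1] [246 138  15  12 120] [ 0.5175 -0.2542  0.045 ]
scene orange [401.  258.1] [393 250  17  17 214] [0.5338 0.2062 0.08  ]
scene orange [225.1 259.7] [219 254  12  10  62] [ 0.782  -0.0583  0.08  ]
scene white [362.  232.3] [342 215  41  36 795] [0.5122 0.0911 0.016 ]
scene white [380.7 251.5] [373 245  17  15 132] [0.5211 0.1525 0.016 ]
scene white [221.8 251.9] [218 249   8   7  44] [ 0.7607 -0.1067  0.016 ]
scene white [330.9 371.2] [311 352  40  39 870] [0.7894 0.2415 0.016 ]
```

>>> {"name": "apply_moves", "arguments": {
  "plan": [
    {"x": 30, "y": -20, "z": 0, "turn": -6},
    {"x": 70, "y": -46, "z": 0, "turn": -14},
    {"x": 110, "y": -72, "z": 0, "turn": -22},
    {"x": 150, "y": -98, "z": 0, "turn": -30},
    {"x": 190, "y": -124, "z": 0, "turn": -38},
    {"x": 230, "y": -150, "z": 0, "turn": -46},
    {"x": 270, "y": -176, "z": 0, "turn": -54},
    {"x": 310, "y": -202, "z": 0, "turn": -62},
    {"x": 350, "y": -228, "z": 0, "turn": -70},
    {"x": 380, "y": -248, "z": 0, "turn": -76}
  ],
  "gripper": 100
}}

```text
time_s: 1.1
position: [0.4609, -0.2724, 0.2482]
tool_rot: [[-0.005, 1.0, -0.0], [1.0, 0.005, 0.0], [0.0, -0.0, -1.0]]
ft_force: [0.1, -0.7, 0.3]
opening: 0.0853
finger_force: 0.0
```

>>> {"name": "apply_moves", "arguments": {
  "plan": [
    {"x": 15, "y": 14, "z": 5},
    {"x": 40, "y": 38, "z": 15},
    {"x": 65, "y": 62, "z": 30},
    {"x": 90, "y": 86, "z": 40},
    {"x": 115, "y": 108, "z": 50},
    {"x": 130, "y": 122, "z": 58},
    {"x": 136, "y": 129, "z": 60},
    {"x": 136, "y": 129, "z": 60},
    {"x": 136, "y": 129, "z": 60},
    {"x": 136, "y": 129, "z": 60}
  ]
}}

```text
invalid input
```

```bash
python3 - <<'E'
from h import *
o=arm.get_obs();im=arm.get_image("wrist");cv2.imwrite("pics/w1.png",im[:,:,::-1])
print(o["position"])
for k in("blue","teal","green","red","orange"):
    for c,s in blobs(im,*COL[k],80)[0]: print(k,c.round(1),s,at("wrist",c,.045,o).round(4))
E
```

```text
[ 0.46087825 -0.2724048   0.24819733]
blue [435.4  59.8] [423  44  31  31 481] [ 0.5834 -0.1426  0.045 ]
teal [489.9  36.5] [472  21  40  31 841] [ 0.6535 -0.1047  0.045 ]
teal [431.5 116. ] [414 102  38  31 828] [ 0.5808 -0.2056  0.045 ]
teal [487.6 115.5] [470 102  39  29 825] [ 0.653  -0.1993  0.045 ]
green [437.   11.5] [421   0  37  26 674] [ 0.586  -0.0859  0.045 ]
red [340.7  45.1] [325  29  33  31 485] [ 0.4798 -0.1337  0.045 ]
```

View pics/w1.png

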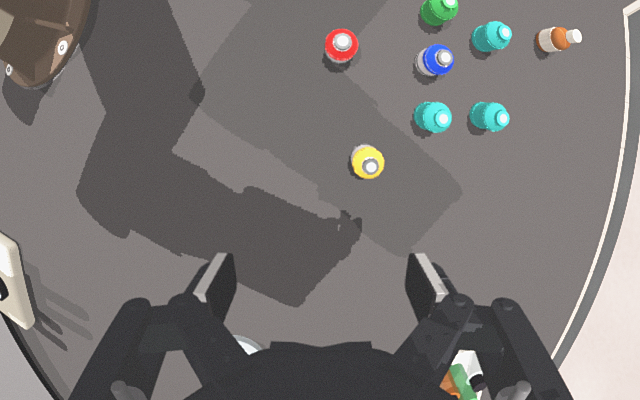

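The wrist view from the earlier pose shows blue at (435,60), with the pads at the lower middle. The move was refused, probably because the rows had no turn value, so I'll resend it with turn set.

>>> {"name": "apply_moves", "arguments": {
  "plan": [
    {"x": 15, "y": 14, "z": 5, "turn": 0},
    {"x": 40, "y": 38, "z": 15, "turn": 0},
    {"x": 65, "y": 62, "z": 30, "turn": 0},
    {"x": 90, "y": 86, "z": 40, "turn": 0},
    {"x": 115, "y": 108, "z": 50, "turn": 0},
    {"x": 130, "y": 122, "z": 58, "turn": 0},
    {"x": 136, "y": 127, "z": 60, "turn": 0},
    {"x": 136, "y": 127, "z": 60, "turn": 0},
    {"x": 136, "y": 127, "z": 60, "turn": 0},
    {"x": 136, "y": 127, "z": 60, "turn": 0}
  ]
}}

```text
time_s: 2.15
position: [0.5863, -0.1397, 0.1888]
tool_rot: [[0.003, 1.0, 0.0], [1.0, -0.003, -0.0], [-0.0, 0.0, -1.0]]
ft_force: [-0.3, -0.4, 0.0]
opening: 0.0852
finger_force: 0.0
```

```bash
python3 - <<'E'
from h import *
o=arm.get_obs();im=arm.get_image("wrist");cv2.imwrite("pics/w2.png",im[:,:,::-1])
print(o["position"])
for k in("blue","teal","green"):
    for c,s in blobs(im,*COL[k],80)[0]: print(k,c.round(1),s,at("wrist",c,.045,o).round(4),at("wrist",c,.050,o).round(4))
E
```

```text
[ 0.58626643 -0.13974312  0.18881166]
blue [325.7 183.7] [307 168  38  38 708] [ 0.5896 -0.1351  0.045 ] [ 0.5895 -0.1337  0.05  ]
teal [405.  141.3] [ 384  123   44   40 1174] [ 0.6607 -0.0955  0.045 ] [ 0.6593 -0.0948  0.05  ]
teal [397.4 236.3] [ 379  215   39   46 1153] [ 0.6602 -0.1886  0.045 ] [ 0.6588 -0.1862  0.05  ]
teal [325.  243.3] [ 309  222   34   46 1158] [ 0.589  -0.1949  0.045 ] [ 0.5889 -0.1924  0.05  ]
green [332.9 115.3] [314  97  39  38 856] [ 0.5958 -0.0737  0.045 ] [ 0.5956 -0.0734  0.05  ]
```

View pics/w2.png

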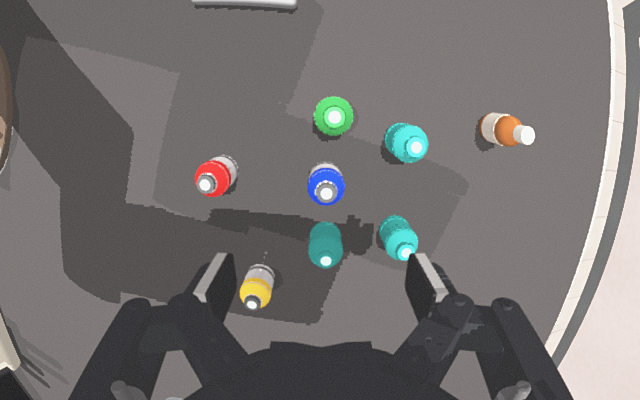

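Blue is directly ahead of the pads, with its ring at about (326,187) and nose at (326,193). That puts it near (0.5895, -0.139), so I'll descend.

>>> {"name": "apply_moves", "arguments": {
  "plan": [
    {"x": 1, "y": 3, "z": 15, "turn": 0},
    {"x": 1, "y": 3, "z": 40, "turn": 0},
    {"x": 1, "y": 3, "z": 65, "turn": 0},
    {"x": 1, "y": 3, "z": 90, "turn": 0},
    {"x": 1, "y": 3, "z": 115, "turn": 0},
    {"x": 1, "y": 3, "z": 135, "turn": 0},
    {"x": 1, "y": 3, "z": 150, "turn": 0},
    {"x": 1, "y": 3, "z": 157, "turn": 0},
    {"x": 1, "y": 3, "z": 159, "turn": 0},
    {"x": 1, "y": 3, "z": 159, "turn": 0}
  ]
}}

```text
time_s: 3.2
position: [0.5899, -0.1379, 0.0295]
tool_rot: [[0.002, 1.0, 0.0], [1.0, -0.002, -0.0], [-0.0, 0.0, -1.0]]
ft_force: [-0.3, 0.3, 1.2]
opening: 0.0853
finger_force: 0.0
```

>>> {"name": "apply_moves", "arguments": {
  "plan": [
    {"x": 0, "y": 0, "z": 0, "turn": 0},
    {"x": 0, "y": 0, "z": 0, "turn": 0},
    {"x": 0, "y": 0, "z": 0, "turn": 0},
    {"x": 0, "y": 0, "z": 0, "turn": 0},
    {"x": 0, "y": 0, "z": 0, "turn": 0},
    {"x": 0, "y": 0, "z": 0, "turn": 0},
    {"x": 0, "y": 0, "z": 0, "turn": 0},
    {"x": 0, "y": 0, "z": 0, "turn": 0},
    {"x": 0, "y": 0, "z": 0, "turn": 0},
    {"x": 0, "y": 0, "z": 0, "turn": 0}
  ],
  "gripper": 20
}}

```text
time_s: 4.2
position: [0.59, -0.1379, 0.03]
tool_rot: [[0.002, 1.0, 0.001], [1.0, -0.002, -0.0], [-0.0, 0.001, -1.0]]
ft_force: [-1.0, 0.0, 5.9]
opening: 0.0329
finger_force: 59.2
```

>>> {"name": "apply_moves", "arguments": {
  "plan": [
    {"x": 0, "y": 0, "z": -8, "turn": 0},
    {"x": 0, "y": 0, "z": -25, "turn": 0},
    {"x": 0, "y": 0, "z": -50, "turn": 0},
    {"x": 0, "y": 0, "z": -75, "turn": 0},
    {"x": 10, "y": -4, "z": -100, "turn": 0},
    {"x": 30, "y": -12, "z": -120, "turn": 0},
    {"x": 55, "y": -22, "z": -130, "turn": 2},
    {"x": 80, "y": -32, "z": -130, "turn": 5},
    {"x": 105, "y": -42, "z": -130, "turn": 8},
    {"x": 120, "y": -50, "z": -130, "turn": 9}
  ]
}}

```text
time_s: 5.2
position: [0.5391, -0.0162, 0.1598]
tool_rot: [[0.159, 0.987, 0.0], [0.987, -0.159, 0.0], [0.0, 0.0, -1.0]]
ft_force: [0.3, -0.1, -0.9]
opening: 0.0321
finger_force: 59.8
```

```bash
python3 - <<'E'
from h import *
o=arm.get_obs();im=arm.get_image("wrist");cv2.imwrite("pics/w3.png",im[:,:,::-1])
print(o["position"],o["opening"],o["tool_rot"][:,0])
for k,z in(("blue",.185),("orange",.082),("white",.016)):
    for c,s in blobs(im,*COL[k],150)[0]: print(k,c.round(1),s,at("wrist",c,z,o).round(4))
E
```

```text
[ 0.53905316 -0.01621036  0.15983787] 0.03212085244646446 [1.59100123e-01 9.87262452e-01 4.60944123e-05]
blue [320.5 277.1] [ 284  248   74   68 2921] [ 0.54   -0.0016  0.185 ]
white [276.   64.5] [  215     0   122   131 14557] [0.5178 0.0998 0.016 ]
white [537.3 204. ] [526 197  29  19 230] [ 0.7728 -0.0705  0.016 ]
white [616.9 339.4] [ 566  198   74  202 6072] [ 1.0911 -0.4267  0.016 ]
white [565.7 229.4] [556 220  19  21 270] [ 0.8274 -0.1136  0.016 ]
white [320.8 241.9] [290 230  60  30 856] [ 0.5293 -0.0691  0.016 ]
white [320.3 315.9] [308 307  25  19 375] [ 0.5138 -0.1609  0.016 ]
white [ 21.  386.8] [   0  366   55   34 1149] [-0.4007 -0.45    0.016 ]
```

View pics/w3.png

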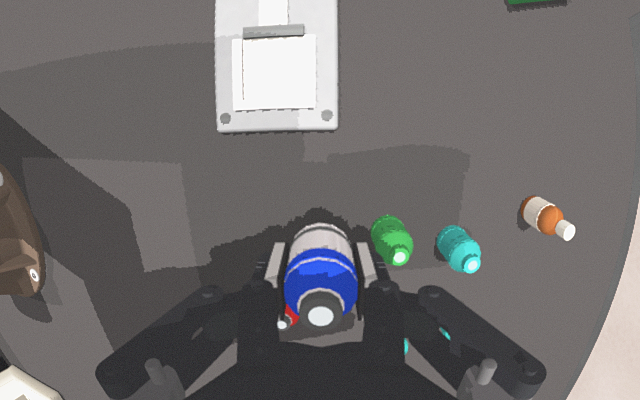

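The objective is held upright with its nose at (320,316). The fixture is at the top of the view, with the pocket floor at about (240–316, 37–109).

```bash
python3 - <<'E'
from h import *
o=arm.get_obs();R=o["tool_rot"]
for px,z in(((320.3,316),.188),((321,285),.171)):
    print("obj tool mm",(R.T@(at("wrist",px,z,o)-o["position"])*1000).round(1))
im=cv2.imread("pics/w3.png");g=im.min(2)
for px in((243,37),(316,37),(316,109),(243,109),(235,109),(233,40)):print(px,at("wrist",px,.016,o).round(4),at("wrist",px,.023,o).round(4))
print(g[70,205:345]);print(g[10:140,275]);print(g[10:140,240])
cv2.imwrite("pics/crop.png",cv2.resize(im[0:140,200:350],None,fx=5,fy=4,interpolation=0))
E
```

```text
obj tool mm [ -2.4  -1.5 -28.3]
obj tool mm [  1.4  -1.2 -11.3]
(243, 37) [0.4919 0.1322 0.016 ] [0.4934 0.1305 0.023 ]
(316, 37) [0.554  0.1192 0.016 ] [0.5539 0.1178 0.023 ]
(316, 109) [0.5439 0.0566 0.016 ] [0.544  0.0568 0.023 ]
(243, 109) [0.4808 0.0684 0.016 ] [0.4826 0.0683 0.023 ]
(235, 109) [0.4736 0.0699 0.016 ] [0.4756 0.0698 0.023 ]
(233, 40) [0.4826 0.1318 0.016 ] [0.4844 0.13   0.023 ]
[101 101  98 102  96 103  99 100  94 106 175 201 211 215 213 214 214 217
 215 215 216 214 213 215 210 205 213 242 249 248 247 247 247 247 248 249
 250 192 182 251 248 247 247 247 247 247 247 247 247 247 247 247 247 247
 247 247 247 247 247 247 247 247 247 247 247 247 247 247 247 247 247 247
 247 247 247 247 247 247 247 247 247 247 247 247 247 247 247 247 247 247
 247 247 247 247 247 247 247 247 247 247 247 247 247 247 247 247 247 247
 248 249 243 220 225 233 234 233 234 234 234 236 234 233 235 234 235 235
 235 237 237 233 226 213 174 119 104 110 108 109 114 111]
[247 247 247 247 247 247 247 247 247 247 247 247 248 249 252 192 170 172
 168 172 177 181 182 155 152 140  74 125 210 255 249 24
[... 229 characters left out ...]
247 247
 247 247 247 247 247 247 248 252 214 166 218 221 217 220 217 219 219 218
 217 217 219 217 218 218 217 219 217 209 193 168 106  69  60  79  86  97
  96 103 102  95]
[230 230 231 231 230 229 230 229 230 229 229 230 229 228 228 229 230 231
 231 231 231 231 232 234 235 224 214 211 224 253 250 249 249 249 249 249
 249 249 249 250 250 250 249 249 249 249 249 249 249 249 249 249 249 249
 249 249 249 249 249 249 249 249 249 249 249 249 249 249 248 248 248 248
 248 248 248 248 248 248 248 248 248 248 248 248 248 248 248 248 248 248
 247 247 247 247 247 247 247 248 251 255 142 121 210 222 222 220 219 220
 220 221 219 218 217 219 218 217 220 218 215 194 183 124  79  59  80 100
 101 104  97 100]
```

View pics/crop.png

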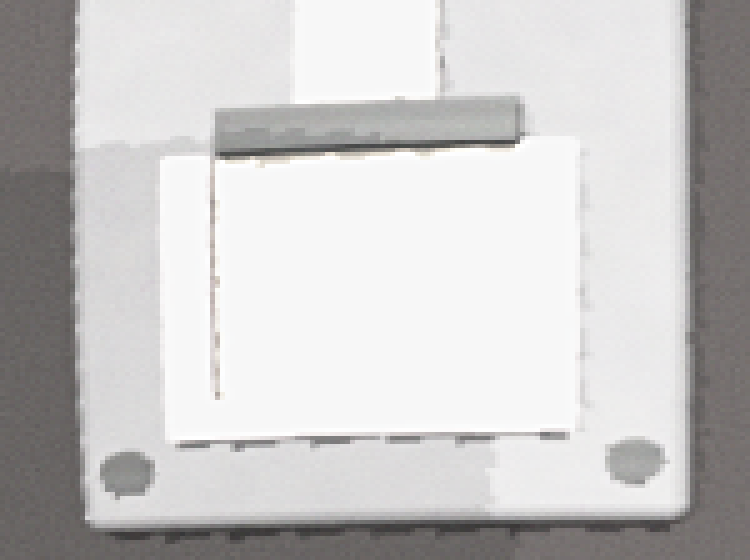

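The crop shows the white walls' outer corners at about (233,110), (314.5,108.3), (232,39.3) and (316,34.3). The jaw's inner edge is at row ~37.

```bash
python3 - <<'E'
from h import *
o=arm.get_obs();R=o["tool_rot"];print(o["position"])
P=[at("wrist",p,.023,o)[:2] for p in((232,39.3),(316,34.3),(314.5,108.3),(233,110))]
P=np.array(P);c=P.mean(0)
ey=(P[0]+P[1]-P[2]-P[3]);ey/=np.linalg.norm(ey);ex=P[1]+P[2]-P[0]-P[3];ex/=np.linalg.norm(ex)
cap=np.mean([at("top",(212.3,207.8),.08),at("scene",(401,258.1),.08)],0)[:2]
pk=c+ey*.0035
print(c,pk,ey,ex,"size",np.linalg.norm(P-np.roll(P,1,0),axis=1))
d=cap-pk;print("cap",cap,np.linalg.norm(d),d/np.linalg.norm(d))
p0=np.array([.5167,.0945])
j=[at("wrist",p,.023,o)[:2] for p in((243,36.5),(304,34))];print("jaw y local",[(ey@(a-pk)).round(4) for a in j],[(ex@(a-pk)).round(4) for a in j])
E
```

```text
[ 0.53789948 -0.01485032  0.15973971]
[0.51359316 0.09445065] [0.5141863  0.09790002] [0.16946696 0.98553587] [ 0.9873477  -0.15857026] size [0.06236111 0.07150913 0.06361158 0.07018096]
cap [0.53364419 0.2062785 ] 0.11011132650524455 [0.17671107 0.98426277]
jaw y local [np.float64(0.029), np.float64(0.029)] [np.float64(-0.0257), np.float64(0.0261)]
```

>>> {"name": "apply_moves", "arguments": {
  "plan": [
    {"x": 10, "y": -4, "z": 0, "turn": 0},
    {"x": 30, "y": -12, "z": 0, "turn": 0},
    {"x": 55, "y": -22, "z": 0, "turn": 0},
    {"x": 80, "y": -32, "z": 5, "turn": 0},
    {"x": 95, "y": -38, "z": 20, "turn": 0},
    {"x": 102, "y": -40, "z": 40, "turn": 0},
    {"x": 102, "y": -40, "z": 58, "turn": 0},
    {"x": 102, "y": -40, "z": 70, "turn": 0},
    {"x": 102, "y": -40, "z": 75, "turn": 0},
    {"x": 102, "y": -40, "z": 75, "turn": 0}
  ]
}}

```text
time_s: 6.25
position: [0.5166, 0.089, 0.084]
tool_rot: [[0.158, 0.987, -0.001], [0.987, -0.158, -0.0], [-0.0, -0.001, -1.0]]
ft_force: [-0.4, -0.3, -1.6]
opening: 0.0324
finger_force: 59.8
```

```bash
python3 - <<'E'
from h import *
o=arm.get_obs();im=arm.get_image("wrist");print(o["position"],o["tool_rot"][:,0],o["ft_force"])
cv2.imwrite("pics/w4.png",im[:,:,::-1])
for k,z in(("orange",.082),):
    for c,s in blobs(im,*COL[k],150)[0]: print(k,c.round(1),s,at("wrist",c,z,o).round(4))
E
```

```text
[0.51663636 0.08900082 0.08396039] [ 1.58354861e-01  9.87382230e-01 -2.62998749e-04] [-0.35987595 -0.33770787 -1.55662802]
orange [318.1  42.7] [273   8  89  47 316] [0.5307 0.1914 0.082 ]
orange [588.6 334.4] [577 321  20  24 181] [ 0.7233 -0.028   0.082 ]
```

View pics/w4.png

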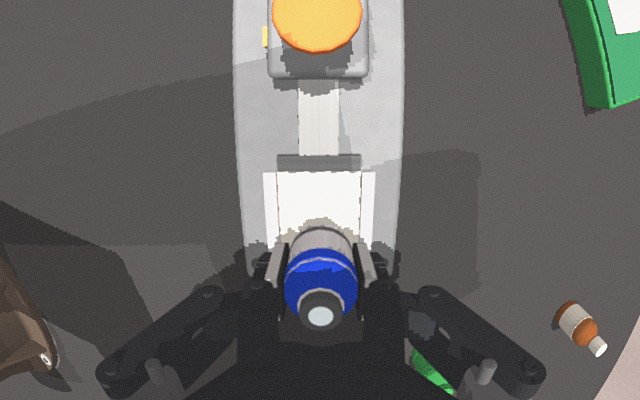

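The objective's axis (col 320) lines up with the pocket's centre line (inner walls at cols 278–361, jaw at 277–362).

```bash
python3 - <<'E'
from h import *
o=arm.get_obs();print(o["position"],o["tool_rot"][:,0],o["ft_force"])
E
```

```text
[0.51681832 0.08903617 0.08447186] [ 1.58395788e-01  9.87375698e-01 -7.00934616e-05] [-0.38151414  0.57601648 -1.50709137]
```

>>> {"name": "apply_moves", "arguments": {
  "plan": [
    {"x": 2, "y": -1, "z": 3, "turn": 0},
    {"x": 3, "y": -1, "z": 9, "turn": 0},
    {"x": 3, "y": -1, "z": 15, "turn": 0},
    {"x": 3, "y": -1, "z": 21, "turn": 0},
    {"x": 3, "y": -1, "z": 26, "turn": 0},
    {"x": 3, "y": -1, "z": 30, "turn": 0},
    {"x": 3, "y": -1, "z": 33, "turn": 0},
    {"x": 3, "y": -1, "z": 35, "turn": 0},
    {"x": 3, "y": -1, "z": 36, "turn": 0},
    {"x": 3, "y": -1, "z": 36, "turn": 0}
  ]
}}

```text
time_s: 7.3
position: [0.516, 0.0924, 0.0482]
tool_rot: [[0.158, 0.987, -0.0], [0.987, -0.158, -0.0], [-0.0, -0.0, -1.0]]
ft_force: [-0.5, -0.7, -0.9]
opening: 0.032
finger_force: 59.8
```

>>> {"name": "apply_moves", "arguments": {
  "plan": [
    {"x": 0, "y": 0, "z": 0.3, "turn": 0},
    {"x": 0, "y": 0, "z": 0.6, "turn": 0},
    {"x": 0, "y": 0, "z": 0.9, "turn": 0},
    {"x": 0, "y": 0, "z": 1.2, "turn": 0},
    {"x": 0, "y": 0, "z": 1.5, "turn": 0},
    {"x": 0, "y": 0, "z": 1.5, "turn": 0},
    {"x": 0, "y": 0, "z": 1.5, "turn": 0},
    {"x": 0, "y": 0, "z": 1.5, "turn": 0},
    {"x": 0, "y": 0, "z": 1.5, "turn": 0},
    {"x": 0, "y": 0, "z": 1.5, "turn": 0}
  ]
}}

```text
time_s: 8.3
position: [0.516, 0.0924, 0.0468]
tool_rot: [[0.158, 0.987, -0.0], [0.987, -0.158, -0.0], [-0.0, -0.0, -1.0]]
ft_force: [-0.5, -0.4, -1.6]
opening: 0.0327
finger_force: 59.8
```

No contact yet, so I'll go a bit lower.

>>> {"name": "apply_moves", "arguments": {
  "plan": [
    {"x": 0, "y": 0, "z": 0.3, "turn": 0},
    {"x": 0, "y": 0, "z": 0.6, "turn": 0},
    {"x": 0, "y": 0, "z": 0.9, "turn": 0},
    {"x": 0, "y": 0, "z": 1.2, "turn": 0},
    {"x": 0, "y": 0, "z": 1.2, "turn": 0},
    {"x": 0, "y": 0, "z": 1.2, "turn": 0},
    {"x": 0, "y": 0, "z": 1.2, "turn": 0},
    {"x": 0, "y": 0, "z": 1.2, "turn": 0},
    {"x": 0, "y": 0, "z": 1.2, "turn": 0},
    {"x": 0, "y": 0, "z": 1.2, "turn": 0}
  ]
}}

```text
time_s: 9.3
position: [0.5161, 0.0924, 0.046]
tool_rot: [[0.158, 0.987, 0.0], [0.987, -0.158, -0.0], [-0.0, 0.0, -1.0]]
ft_force: [-1.3, 0.0, 6.1]
opening: 0.0323
finger_force: 60.7
```

>>> {"name": "apply_moves", "arguments": {
  "plan": [
    {"x": 0, "y": 0, "z": 0, "turn": 0},
    {"x": 0, "y": 0, "z": 0, "turn": 0},
    {"x": 0, "y": 0, "z": 0, "turn": 0},
    {"x": 0, "y": 0, "z": 0, "turn": 0},
    {"x": 0, "y": 0, "z": 0, "turn": 0},
    {"x": 0, "y": 0, "z": 0, "turn": 0},
    {"x": 0, "y": 0, "z": 0, "turn": 0},
    {"x": 0, "y": 0, "z": 0, "turn": 0},
    {"x": 0, "y": 0, "z": 0, "turn": 0},
    {"x": 0, "y": 0, "z": 0, "turn": 0}
  ],
  "gripper": 80
}}

```text
time_s: 10.3
position: [0.516, 0.0924, 0.0456]
tool_rot: [[0.158, 0.987, 0.0], [0.987, -0.158, -0.0], [-0.0, 0.0, -1.0]]
ft_force: [-0.1, 0.3, -0.7]
opening: 0.0679
finger_force: 0.0
```

>>> {"name": "apply_moves", "arguments": {
  "plan": [
    {"x": 0, "y": 0, "z": -5, "turn": 0},
    {"x": 0, "y": 0, "z": -15, "turn": 0},
    {"x": 0, "y": 0, "z": -30, "turn": 0},
    {"x": 0, "y": 0, "z": -50, "turn": 0},
    {"x": 0, "y": 0, "z": -70, "turn": 0},
    {"x": 0, "y": 0, "z": -90, "turn": 0},
    {"x": 0, "y": 0, "z": -105, "turn": 0},
    {"x": 0, "y": 0, "z": -115, "turn": 0},
    {"x": 0, "y": 0, "z": -120, "turn": 0},
    {"x": 0, "y": 0, "z": -120, "turn": 0}
  ]
}}

```text
time_s: 11.3
position: [0.5161, 0.0924, 0.1661]
tool_rot: [[0.158, 0.987, 0.001], [0.987, -0.158, -0.0], [0.0, 0.001, -1.0]]
ft_force: [-0.4, -0.1, -0.8]
opening: 0.0683
finger_force: 0.0
```

```bash
python3 - <<'E'
from h import *
o=arm.get_obs();im=arm.get_image("wrist");print(o["position"],o["tool_rot"][:,0],o["ft_force"])
cv2.imwrite("pics/w5.png",im[:,:,::-1])
for k,z in(("orange",.082),("blue",.06)):
    for c,s in blobs(im,*COL[k],150)[0]: print(k,c.round(1),s,at("wrist",c,z,o).round(4))
E
```

```text
[0.51608122 0.09244409 0.16609144] [1.57927949e-01 9.87450636e-01 7.34238453e-05] [-0.37078235 -0.0836446  -0.83276278]
blue [320.5 197.3] [301 180  40  44 856] [0.5153 0.0965 0.06  ]
```

View pics/w5.png

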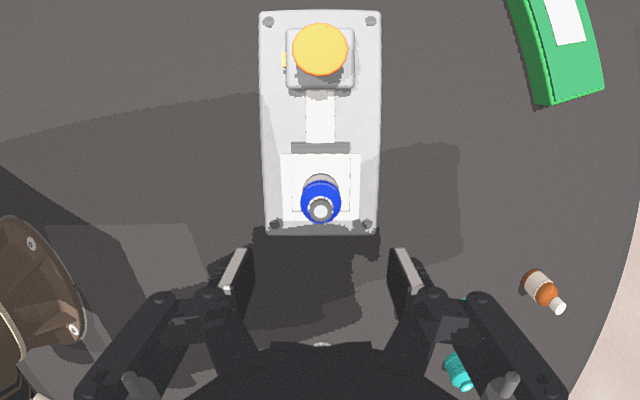

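The objective is standing in the pocket at about (320,200), and the cap centre is at (320,49).

```bash
python3 - <<'E'
from h import *
o=arm.get_obs();R=o["tool_rot"];print(o["position"])
im=cv2.imread("pics/w5.png")[:,:,::-1].copy()
hsv=cv2.cvtColor(im,cv2.COLOR_RGB2HSV);m=cv2.inRange(hsv,np.array((8,120,100)),np.array((28,255,255)));m[100:]=0;m[:,:280]=0
n,l,s,c=cv2.connectedComponentsWithStats(m);i=1+s[1:,4].argmax();print(s[i],c[i])
for z in(.082,.079):
    p=at("wrist",c[i],z,o);print(p,(R.T@(p-o["position"])*1000).round(1))
p=np.array([.5336,.2063,.082]);print("from top/scene",(R.T@(p-o["position"])*1000).round(1))
E
```

```text
[0.5159197  0.0924466  0.16551223]
[ 292   23   56   54 1610] [321.52360248  53.45031056]
[0.53281123 0.20216328 0.082     ] [111.   -0.7  83.5]
[0.53289189 0.20260692 0.079     ] [111.5  -0.7  86.5]
from top/scene [115.2  -0.5  83.5]
```

>>> {"name": "apply_moves", "arguments": {
  "plan": [
    {"x": 8, "y": 0, "z": 0, "turn": 0},
    {"x": 25, "y": 0, "z": 0, "turn": 0},
    {"x": 45, "y": -1, "z": 0, "turn": 0},
    {"x": 65, "y": -1, "z": 0, "turn": 0},
    {"x": 85, "y": -1, "z": 0, "turn": 0},
    {"x": 102, "y": -1, "z": 0, "turn": 0},
    {"x": 111, "y": -1, "z": 10, "turn": 0},
    {"x": 114, "y": -1, "z": 25, "turn": 0},
    {"x": 114, "y": -1, "z": 40, "turn": 0},
    {"x": 114, "y": -1, "z": 50, "turn": 0}
  ],
  "gripper": 0
}}

```text
time_s: 12.35
position: [0.5325, 0.2051, 0.1137]
tool_rot: [[0.158, 0.987, -0.002], [0.987, -0.158, -0.001], [-0.001, -0.002, -1.0]]
ft_force: [-0.5, 0.2, -0.8]
opening: 0.0001
finger_force: 0.0
```

>>> {"name": "apply_moves", "arguments": {
  "plan": [
    {"x": 0, "y": 0, "z": 4, "turn": 0},
    {"x": 0, "y": 0, "z": 8, "turn": 0},
    {"x": 0, "y": 0, "z": 12, "turn": 0},
    {"x": 0, "y": 0, "z": 16, "turn": 0},
    {"x": 0, "y": 0, "z": 20, "turn": 0},
    {"x": 0, "y": 0, "z": 23, "turn": 0},
    {"x": 0, "y": 0, "z": 26, "turn": 0},
    {"x": 0, "y": 0, "z": 29, "turn": 0},
    {"x": 0, "y": 0, "z": 31, "turn": 0},
    {"x": 0, "y": 0, "z": 31, "turn": 0}
  ]
}}

```text
time_s: 13.35
position: [0.5332, 0.2051, 0.0847]
tool_rot: [[0.158, 0.987, 0.001], [0.987, -0.158, 0.0], [0.0, 0.001, -1.0]]
ft_force: [0.4, -1.3, 3.8]
opening: -0.0003
finger_force: 1.8
```

>>> {"name": "apply_moves", "arguments": {
  "plan": [
    {"x": 0, "y": 0, "z": 1.5, "turn": 0},
    {"x": 0, "y": 0, "z": 3, "turn": 0},
    {"x": 0, "y": 0, "z": 4.5, "turn": 0},
    {"x": 0, "y": 0, "z": 6, "turn": 0},
    {"x": 0, "y": 0, "z": 7.5, "turn": 0},
    {"x": 0, "y": 0, "z": 9, "turn": 0},
    {"x": 0, "y": 0, "z": 10.5, "turn": 0},
    {"x": 0, "y": 0, "z": 12, "turn": 0},
    {"x": 0, "y": 0, "z": 13, "turn": 0},
    {"x": 0, "y": 0, "z": 13, "turn": 0}
  ]
}}

```text
time_s: 14.35
position: [0.5329, 0.2051, 0.0714]
tool_rot: [[0.158, 0.987, -0.0], [0.987, -0.158, -0.0], [-0.0, -0.0, -1.0]]
ft_force: [0.5, 0.1, 0.8]
opening: -0.0001
finger_force: 0.0
```

>>> {"name": "apply_moves", "arguments": {
  "plan": [
    {"x": 0, "y": 0, "z": 0.4, "turn": 0},
    {"x": 0, "y": 0, "z": 0.8, "turn": 0},
    {"x": 0, "y": 0, "z": 1.2, "turn": 0},
    {"x": 0, "y": 0, "z": 1.6, "turn": 0},
    {"x": 0, "y": 0, "z": 1.6, "turn": 0},
    {"x": 0, "y": 0, "z": 1.6, "turn": 0},
    {"x": 0, "y": 0, "z": 1.6, "turn": 0},
    {"x": 0, "y": 0, "z": 1.6, "turn": 0},
    {"x": 0, "y": 0, "z": 1.6, "turn": 0},
    {"x": 0, "y": 0, "z": 1.6, "turn": 0}
  ]
}}

```text
time_s: 15.35
position: [0.5331, 0.2052, 0.0701]
tool_rot: [[0.158, 0.987, 0.0], [0.987, -0.158, -0.0], [-0.0, 0.0, -1.0]]
ft_force: [-0.8, -0.3, 4.3]
opening: -0.0
finger_force: 2.2
```

>>> {"name": "apply_moves", "arguments": {
  "plan": [
    {"x": 0, "y": 0, "z": -2, "turn": 0},
    {"x": 0, "y": 0, "z": -8, "turn": 0},
    {"x": 0, "y": 0, "z": -18, "turn": 0},
    {"x": 0, "y": 0, "z": -35, "turn": 0},
    {"x": 0, "y": 0, "z": -55, "turn": 0},
    {"x": 0, "y": 0, "z": -75, "turn": 0},
    {"x": -15, "y": 0, "z": -95, "turn": 0},
    {"x": -40, "y": 0, "z": -110, "turn": 0},
    {"x": -65, "y": 0, "z": -120, "turn": 0},
    {"x": -80, "y": 0, "z": -120, "turn": 0}
  ]
}}

```text
time_s: 16.35
position: [0.5206, 0.125, 0.1919]
tool_rot: [[0.159, 0.987, 0.003], [0.987, -0.159, 0.0], [0.001, 0.003, -1.0]]
ft_force: [-0.1, 0.1, -0.3]
opening: -0.0002
finger_force: 0.0
```

```bash
python3 - <<'E'
from h import *
im=arm.get_image("wrist");sc=arm.get_image("scene")
a=cv2.resize(im[0:300,170:470],(500,500));b=cv2.resize(sc[180:310,310:440],(500,500))
cv2.imwrite("pics/end.png",cv2.resize(np.hstack([a,b]),(800,400))[:,:,::-1])
for n,i in(("scene",sc),):
  for k in("orange","blue"):
    for c,s in blobs(i,*COL[k],60)[0]: print(n,k,c.round(1),s)
E
```

```text
scene orange [225.  259.7] [219 254  12  10  61]
scene orange [398.9 263.6] [391 256  17  16 211]
scene blue [361.8 226.9] [356 219  14  14 117]
scene blue [601.6 348.8] [598 315   8  67 182]
```

View pics/end.png

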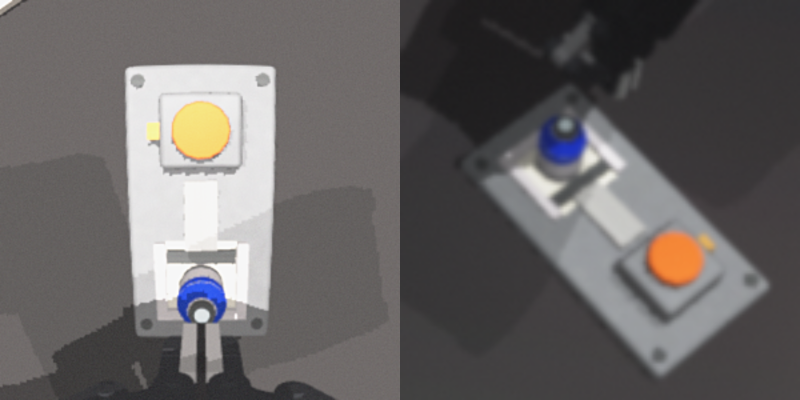

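The final pictures show the cap staying down (scene pixel dropped from 258 to 264), the jaw moved in and the objective upright in the pocket. The gripper is well above everything and touching nothing.

```bash
python3 -c "
from bench import arm
print(arm.job_done())"
```

```text
the job is handed in; nothing more can be done
None
```

The blue-ringed objective was standing in the pocket and the plunger was staying down by itself in the final pictures, and the job was handed in at about 16.5 s; no verdict was returned.

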